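# Snap the specimen case shut

### The job

Pick up the blue lid by its handle, lift it clear of the counter and set it on the white specimen case so that its plug drops into the mouth, then press its yellow corners down until every corner is fully home, the plate lying flush on the rim all round. The studs under the corners resist firmly, so feel for the solid stop, but never press the lid down with more than 45 N or it will crack. Leave the dish, the spool and the pen pot where they stand, and let go of everything at the end.

Things in the scene. Friction and masses are not known exactly. Their poses are not given: they have to be found in the camera images.
- case: White open plastic specimen case, fixed on a black pad: 120 mm (its x) by 190 mm (its y). Origin on its axis 60 mm below the flat rim, z up; the rim's height above the counter varies by up to 15 mm between starts. Mouth 110 mm (x) by 130 mm (y) in the middle, a solid 30 mm ledge level with the rim at both y ends. Four brass press studs, 14 mm across, in the ledges at x = +-38, y = +-77 mm.
- mouth (a point): Centre of the case's mouth, at rim height; axes as the case's. The studs at first stand 5 to 7 mm above the rim. Each resists with about 9 N all the way down until level with the rim, and stays where it is left; all four together resist with 36 N. Pressing one corner tilts the lid until its outer edge meets the rim early, so going round the corners a second time is usual.
- lid: Loose stiff blue lid, about 0.25 kg: plate 120 (x) by 190 (y) by 5 mm, below it a grey plug 104 x 124 mm, 12 mm deep, that enters the mouth with 3 mm play a side, either way round. Origin: centre of the plug's underside, z up; plate from z = 12 to 17 mm. On the case, it first rests on the studs 5 to 7 mm above the rim; fully home the plate lies on the rim. Pressing it with over 45 N cracks it.
- grip (a point): Top centre of the lid's black bar handle, 45 mm above the lid's origin: bar 14 mm wide (lid x), 70 mm long (lid y), 14 mm deep, open space below it for 14 mm down to the plate.
- dish: Bystander: round glass dish, 80 mm across, 15 mm high. Origin: centre of underside.
- spool: Bystander: orange spool, 38 mm across, 45 mm high. Origin: centre of underside.
- pot: Bystander: white pen pot, 80 mm across, 100 mm high, pens up to 150 mm. Origin: centre of underside.
- corner0 (a point): Centre of the yellow press spot (24 mm across) on the plate's top at the lid's -x -y corner, at x, y = +-38, +-77 mm from the lid's centre; when the lid is on the case it lies right above a stud. Fully home it is 5 mm above the rim.
- corner1 (a point): Centre of the yellow press spot (24 mm across) on the plate's top at the lid's -x +y corner, at x, y = +-38, +-77 mm from the lid's centre; when the lid is on the case it lies right above a stud. Fully home it is 5 mm above the rim.
- corner2 (a point): Centre of the yellow press spot (24 mm across) on the plate's top at the lid's +x -y corner, at x, y = +-38, +-77 mm from the lid's centre; when the lid is on the case it lies right above a stud. Fully home it is 5 mm above the rim.
- corner3 (a point): Centre of the yellow press spot (24 mm across) on the plate's top at the lid's +x +y corner, at x, y = +-38, +-77 mm from the lid's centre; when the lid is on the case it lies right above a stud. Fully home it is 5 mm above the rim.
Things that resemble listed ones, but are neither listed nor needed, are in the scene too. Of the things shaped like the lid, the blue one is meant.

How it is judged:
On the way, in this order (a step that is already met when the one before it is completed fails the run):
1. the lid is lifted clear of the counter, its underside above 30 mm (height (world z) of lid above 0.03 m), for 0.1 s.
2. the lid lies over the case with its plug in the mouth (horizontal distance between lid and mouth below 0.008 m and angle between the y axis of lid and the y axis of case, either way round below 0.08 rad and z of each of corner0, corner1, corner2, corner3 in the frame of mouth below 0.0145 m), for 0.1 s.
3. all four corners are home (horizontal distance between lid and mouth below 0.008 m and angle between the y axis of lid and the y axis of case, either way round below 0.08 rad and z of each of corner0, corner1, corner2, corner3 in the frame of mouth below 0.0067 m), for 0.1 s.
At the end, for the whole second after the job is handed in: The lid lies at rest on the case, its centre within 8 mm of the mouth's centre, aligned within 0.08 rad (either way round), and all four corner spots are less than 6.7 mm above the rim (5 mm when fully home) (all of step 3 and linear speed of lid below 0.01 m/s); the robot touches nothing.
It fails at once if the robot presses the lid onto the case with more than 45 N (contact force between lid and case above 45 N and contact force between any of the fingers, the arm and lid above 3 N).
It fails at once if the dish moved more than 30 mm or tipped over (distance of dish from where it was at the start of the episode above 0.03 m or angle between dish's own z axis and vertical above 0.5 rad).
It fails at once if the spool moved more than 30 mm or tipped over (distance of spool from where it was at the start of the episode above 0.03 m or angle between spool's own z axis and vertical above 0.5 rad).
It fails at once if the pot moved more than 30 mm or tipped over (distance of pot from where it was at the start of the episode above 0.03 m or angle between pot's own z axis and vertical above 0.5 rad).
It also fails if it takes over 72 s, if anything falls off the work surface, if the arm or the gripper's body presses on something with over 40 N, if the wrist force passes 120 N, or if a joint passes its speed limit or range.

### The arm

A 7-joint arm with a two-finger parallel gripper is mounted at the origin on the work surface. World frame = base frame: x ahead of the robot, y to its left, z up, the work surface at z = 0. Lengths are in m, angles in rad, forces in N, time in s.
With the tool pointing down it reaches from about 0.4 to 0.925 m from the base axis. Payload 4.1 kg.
Tool frame: the origin (TCP) lies midway between the tips of the shut fingers; the grasp point (between the pads) lies 19 mm behind it; z points along the fingers, y is the line along which they close (so a half turn about z gives the same grasp; the last joint's range is limited). The gripper opens to 85 mm and grips with 20 to 120 N. Pads are 22 mm wide; open, the fingers measure 114 mm over their backs; the gripper's body (76 mm by 85 mm) begins 54 mm behind the grasp point. The pads swing forward as they close: fully open they stand 13 mm farther back than shut.
Start: joints at [-1.437, 0.398, 0.045, 1.537, -0.019, 1.207, -0.051], TCP at [0.15, 0.633, 0.231] pointing down, gripper open.
Joint ranges: [-2.82, 2.82], [-0.49, 2.23], [-1.37, 1.46], [0, 2.46], [-1.36, 4.5], [0.23, 2], [-2.94, 2.94]. Speed limits (rad/s): [2.57, 2.57, 3.14, 3.14, 3.14, 3.14, 3.14].

### API

Orientations are given as a unit quaternion [x, y, z, w].
In Python, from rig import ctrl gives the robot as it stands.
- The arm moves only by the tool carry_out, never from a script. Its argument "moves" is a list of rows, each an object of numbers: "x", "y", "z": the shift along the tool's x, y, z as a fraction of full scale; "rx", "ry", "rz": the turn, a rotation vector about the tool's x, y, z as a fraction of full scale; "claw": the opening, from 0 (shut) to 1 (fully open). In form: [{"x": .., "y": .., "z": .., "rx": .., "ry": .., "rz": .., "claw": ..}, ...]. A call has exactly 10 rows; each row shifts and turns the commanded pose from where the row before left it, along the tool's axes as they then stand; what a row does not reach is not made up. Full scale, the value 1, is 0.03 m for a shift and 0.08 rad for a turn. A row lasts 1/8 s, in which the tool goes at most 62.5 mm and 10.7 degrees, less where a joint would pass 70% of its speed; a pose out of reach is approached as far as the arm can. A call with a number of a shift or a turn outside -1 to 1 is refused whole. A call with a gripper value outside its range is refused whole. The fingers move at their own pace and stop on an object; the grip force is fixed at half the most. Time passes only in rows, so rows that do not move let the fingers close, or fill a call up. It gives the time, the measured TCP pose, the force, the opening and the grip force at its end, in the units of the state.
- ctrl.sense(): the state, without advancing time (a new reading comes with each control period).
- ctrl.grab_frame(name): name is "scene" or "side" or "wrist"; returns the picture (480x640x3 uint8, red, green, blue); there is no depth.
- ctrl.camera_params(name): a dict with "vertical_fov" (degrees; the focal length in pixels is half the picture's height over the tangent of half this angle, whatever the lens; pixels are square), "cx", "cy" (the principal point, pixels), "xyz" and "rotation" of the camera in the world; the wrist camera has in their place "mount" (4x4, takes a point from camera to tool coordinates, whose origin is the TCP and whose axes are the flange's). Camera axes: x right, y down, z forward; pixel columns grow to the right and rows downward; lengths in m; the calibration is good to about 2 mm. The wrist camera is an equidistant fisheye: a pixel r from the principal point sees the ray r / f radians off the axis. A picture is of the moment at which its call begins: read the wrist's pose just before it. camera_params takes no time and is no camera call.
- ctrl.sign_off(): hands the job in; it is judged then, once.
The state is a dict: "clock": time; "joint_positions": joint angles; "dq": joint speeds; "joint_efforts": joint torques, N m; "eef_pos": TCP position; "ee_rot": TCP orientation; "force": force on the tool from outside, world axes, zero at the start; "torque": the same for the moment, N m; "grip_width": finger opening in m; "gripper_force": force on a finger pad.
Only numpy, scipy, OpenCV 4.12 (cv2) and the standard library are available. Lean on these libraries where they do the work, as an engineer would, in place of code of your own. Each camera call takes 0.05 s, during which the arm holds its last target. There are 200 camera calls.

## Working session

There is one attempt and no reset: what is moved stays moved. The work goes in short steps, Python scripts to look and compute and a tool call to move; the robot and the scene stay as the last step left them, time stands still between calls to the robot, and variables do not carry over. Pictures are saved under pics/ and viewed, at most 10 in all, crops included, and the job is handed in when it is done.

Besides the shell and the picture viewer there is one more tool, called after ">>>" by a JSON object that holds its "api" and its "payload". carry_out: Moves the arm, as the interface text tells. Its arguments: {"type":"object","properties":{"moves":{"type":"array","items":{"type":"object","properties":{"x":{"type":"number","minimum":-1,"maximum":1},"y":{"type":"number","minimum":-1,"maximum":1},"z":{"type":"number","minimum":-1,"maximum":1},"rx":{"type":"number","minimum":-1,"maximum":1},"ry":{"type":"number","minimum":-1,"maximum":1},"rz":{"type":"number","minimum":-1,"maximum":1},"claw":{"type":"number"}}}}},"required":["moves"]}

```bash
ls; mkdir -p pics
python3 - <<'E'
from rig import ctrl
import cv2,numpy as np
np.set_printoptions(precision=4,suppress=True)
s=ctrl.sense();print(s)
for n in("scene","side","wrist"):
    print(n,ctrl.camera_params(n))
    cv2.imwrite(f"pics/{n}0.png",ctrl.grab_frame(n)[:,:,::-1])
E
```

```text
pics
{'clock': 0.0, 'joint_positions': array([-1.437 ,  0.3992,  0.045 ,  1.5379, -0.0187,  1.2069, -0.0507]), 'dq': array([ 0.0004, -0.    ,  0.0016, -0.0018, -0.0002,  0.0022, -0.0003]), 'joint_efforts': array([  0.0003, -47.5125,   1.3648, -25.4225,   0.0116,   0.0097,
         0.    ]), 'eef_pos': array([0.1498, 0.6318, 0.2303]), 'ee_rot': array([ 0.1161,  0.9932, -0.001 , -0.0001]), 'force': array([-0.1991,  0.7342, -0.3542]), 'torque': array([-0.0036,  0.0208,  0.0125]), 'gripper_force': 0.0, 'grip_width': 0.08533655285471932}
scene {'vertical_fov': 44.917336223121076, 'cx': 330.44511759211036, 'cy': 240.34373146885883, 'xyz': array([1.3559, 0.1683, 1.0354]), 'rotation': array([ 0.5922,  0.7246, -0.2787, -0.2157])}
side {'vertical_fov': 54.439763461893214, 'cx': 325.031350549249, 'cy': 242.4240663894545, 'xyz': array([ 0.008 , -0.6292,  0.6615]), 'rotation': array([ 0.8298, -0.3187,  0.1546, -0.4313])}
wrist {'vertical_fov': 65.70646984690485, 'cx': 319.3906619155175, 'cy': 239.37280161220073, 'mount': array([[ 0.0001, -0.9447, -0.328 ,  0.0842],
       [ 1.    , -0.0001,  0.0004,  0.0001],
       [-0.0004, -0.328 ,  0.9447, -0.1434],
       [ 0.    ,  0.    ,  0.    ,  1.    ]])}
```

View pics/scene0.png

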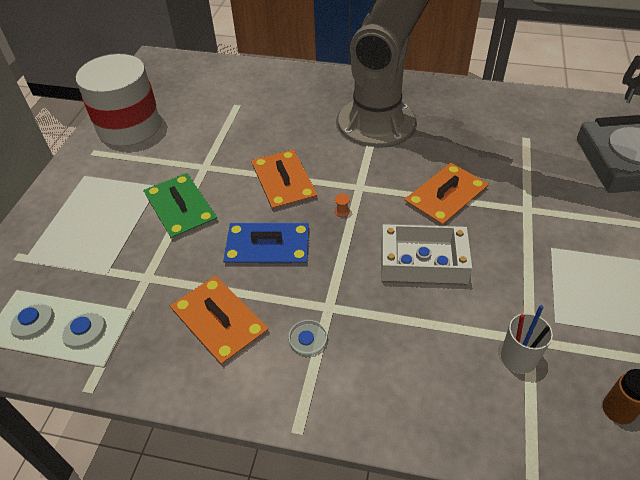

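View pics/side0.png

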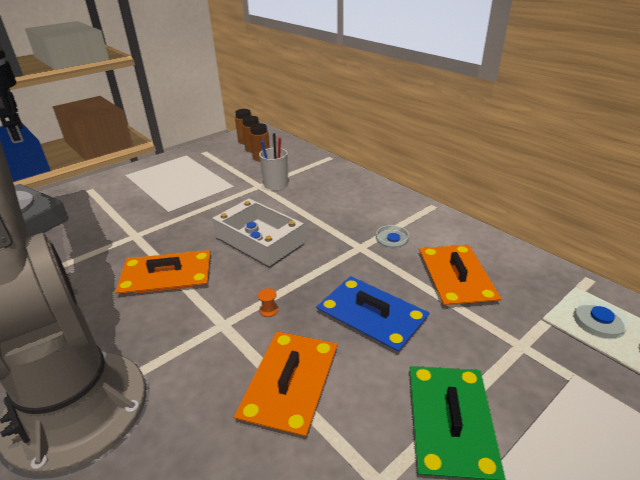

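View pics/wrist0.png

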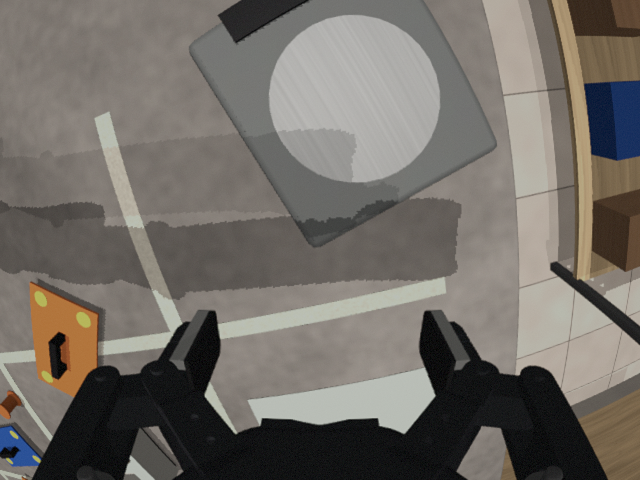

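The lid-shaped things in the scene view are green (180,205), orange (284,180), (447,193) and (218,320), and blue (267,243). The blue one, at side (373,311), is the one meant. I'll confirm it and the case in an enlarged crop.

Run:
```python
import cv2,numpy as np
a=cv2.imread("pics/scene0.png");b=cv2.imread("pics/side0.png")
def c(i,x,y,k): 
    w,h=400//k,300//k
    return cv2.resize(i[y:y+h,x:x+w],(400,300),interpolation=cv2.INTER_CUBIC)
cv2.imwrite("pics/crop1.png",np.vstack([np.hstack([c(a,217,205,4),c(a,376,215,4)]),np.hstack([cv2.resize(b[270:360,312:432],(400,300),interpolation=2),c(b,208,194,4)])]))
```

```text
(no output)
```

View pics/crop1.png

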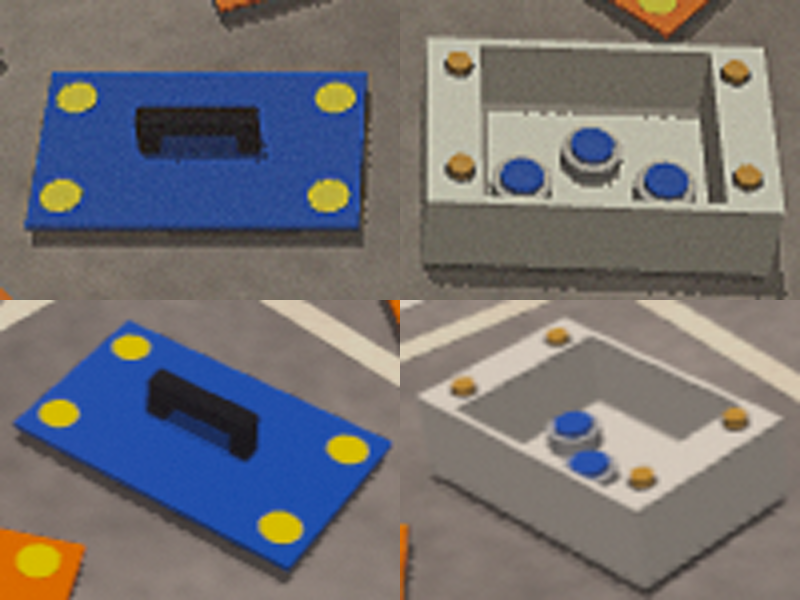

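Confirmed: the blue plate has four yellow spots and a black bar. The case has four brass studs with the rim corners visible, so I'll triangulate both.

```bash
cat > h.py <<'E'
import numpy as np,cv2
from rig import ctrl
from scipy.spatial.transform import Rotation as R
np.set_printoptions(precision=4,suppress=True)
def P(n):
    c=ctrl.camera_params(n);f=240/np.tan(np.radians(c["vertical_fov"]/2))
    K=np.array([[f,0,c["cx"]],[0,f,c["cy"]],[0,0,1]]);r=np.array(c["rotation"])
    Rm=R.from_quat(r).as_matrix() if r.size==4 else r
    return K@np.c_[Rm.T,-Rm.T@c["xyz"]]
def tri(a,b):
    X=cv2.triangulatePoints(P("scene"),P("side"),np.array(a,float).T,np.array(b,float).T);return (X[:3]/X[3]).T
def proj(n,X):
    q=P(n)@np.append(X,1);return q[:2]/q[2]
E
python3 - <<'E'
from h import *
f=lambda p,ox,oy,px,py,k:[(ox+(x-px)/k,oy+(y-py)/k) for x,y in p]
L=tri(f([(77,97),(335,97),(329,195),(61,195),(198,113)],217,205,0,0,4),f([(280,527),(59,413),(131,347),(348,450),(204,393)],312,270,0,300,10/3))
S=tri(f([(459,62),(736,72),(748,176),(460,166)],376,215,400,0,4),f([(641,477),(463,386),(557,336),(735,418)],208,194,400,300,4))
C=tri(f([(428,38),(766,47),(782,212),(427,200)],376,215,400,0,4),f([(638,512),(419,396),(566,318),(783,418)],208,194,400,300,4))
for n,X in(("lid",L),("stud",S),("rim",C)):
    c=X[:4].mean(0);v=X[1]+X[2]-X[0]-X[3]
    print(n,X,"mean",c,"yaw of y axis",np.degrees(np.arctan2(v[1],v[0])),"sides",np.linalg.norm(X[0]-X[1]),np.linalg.norm(X[1]-X[2]),np.linalg.norm(X[2]-X[3]),np.linalg.norm(X[3]-X[0]))
print(R.from_quat(ctrl.sense()["ee_rot"]).as_matrix())
# bystanders rough
for n,a,b in(("spool",(342,213),(268,313)),("dish",(308,338),(393,237)),("pot",(524,366),(275,188))): print(n,tri([a],[b]))
E
```

```text
lid [[ 0.4932 -0.2604  0.0168]
 [ 0.4642 -0.1094  0.017 ]
 [ 0.5386 -0.0948  0.0168]
 [ 0.5677 -0.2463  0.0163]
 [ 0.517  -0.1764  0.0458]] mean [ 0.5159 -0.1777  0.0167] yaw of y axis 100.8776069520737 sides 0.15376261190149126 0.07578560872204965 0.15430566066046145 0.07590339864905256
stud [[0.4716 0.1039 0.0652]
 [0.4495 0.2566 0.0648]
 [0.5243 0.2675 0.0649]
 [0.5472 0.115  0.0656]] mean [0.4982 0.1857 0.0652] yaw of y axis 98.41246894411638 sides 0.15433672308376167 0.07555581755913002 0.15421604124805985 0.07640934958478005
rim [[0.4536 0.0834 0.0613]
 [0.4258 0.2716 0.0621]
 [0.5435 0.2868 0.0622]
 [0.5712 0.1006 0.0619]] mean [0.4985 0.1856 0.0619] yaw of y axis 98.42038851677563 sides 0.19018860559531817 0.11873092090689955 0.1882715086471731 0.11888744237113462
[[-0.973   0.2306 -0.0002]
 [ 0.2306  0.973  -0.0015]
 [-0.0001 -0.0015 -1.    ]]
spool [[ 0.3703 -0.0272 -0.0062]]
dish [[ 0.746  -0.0262  0.0051]]
pot [[ 0.7095  0.4128 -0.0203]]
```

>>> {"api": "carry_out", "payload": {"moves": [{"x": -0.95,"y": -0.65,"claw": 1},{"x": -0.95,"y": -0.65,"claw": 1},{"x": -0.95,"y": -0.65,"claw": 1},{"x": -0.95,"y": -0.65,"claw": 1},{"x": -0.95,"y": -0.65,"claw": 1},{"x": -0.95,"y": -0.65,"claw": 1},{"x": -0.95,"y": -0.65,"claw": 1},{"x": -0.95,"y": -0.65,"claw": 1},{"x": -0.95,"y": -0.65,"claw": 1},{"x": -0.95,"y": -0.65,"claw": 1}]}}

```text
invalid input
```

>>> {"api": "carry_out", "payload": {"moves": [{"x": -0.5,"y": -1,"claw": 1},{"x": -0.5,"y": -1,"claw": 1},{"x": -0.5,"y": -1,"claw": 1},{"x": -0.5,"y": -1,"claw": 1},{"x": -0.5,"y": -1,"claw": 1},{"x": -0.5,"y": -1,"claw": 1},{"x": -0.5,"y": -1,"claw": 1},{"x": -0.5,"y": -1,"claw": 1},{"x": -0.5,"y": -1,"claw": 1},{"x": -0.5,"y": -1,"claw": 1}]}}

```text
invalid input
```

>>> {"api": "carry_out", "payload": {"moves": [{"rz": 0.96,"claw": 1},{"rz": 0.96,"claw": 1},{"rz": 0.96,"claw": 1},{"rz": 0.96,"claw": 1},{"rz": 0.96,"claw": 1},{"rz": 0.96,"claw": 1},{"rz": 0.96,"claw": 1},{"rz": 0.96,"claw": 1},{"rz": 0.96,"claw": 1},{"rz": 0.96,"claw": 1}]}}

```text
invalid input
```

>>> {"api": "carry_out", "payload": {"moves": [{"rz": 0.95,"claw": 1},{"rz": 0.95,"claw": 1},{"rz": 0.95,"claw": 1},{"rz": 0.95,"claw": 1},{"rz": 0.95,"claw": 1},{"claw": 1},{"claw": 1},{"claw": 1},{"claw": 1},{"claw": 1}]}}

```text
invalid input
```

```bash
cat >> h.py <<'E'
def go(x,y,yaw=None,z=None):
    """remaining move to TCP x,y(,z) with tool-y axis at world yaw (deg): metres in tool axes, turn in rows-fullscale"""
    s=ctrl.sense();M=R.from_quat(s["ee_rot"]).as_matrix();p=s["eef_pos"]
    d=np.array([x,y,p[2] if z is None else z])-p
    print("t",round(s["clock"],2),"tcp",p,"F",s["force"],"T",s["torque"],"w",s["grip_width"],s["gripper_force"]);print("units xyz",M.T@d/.03)
    y0=np.degrees(np.arctan2(M[1,1],M[0,1]));print("tool y yaw",y0,"tilt",M[:2,2])
    if yaw is not None:
        t=R.from_matrix(np.array([[np.cos(np.radians(yaw-90)),np.cos(np.radians(yaw)),0],[np.sin(np.radians(yaw-90)),np.sin(np.radians(yaw)),0],[0,0,-1]])@np.diag([-1,1,1])).as_matrix()
        print("turn units",R.from_matrix(M.T@t).as_rotvec()/.08)
E
python3 -c "
from h import *
go(.516,-.1775,10.88,.023)"
```

```text
t 0.15 tcp [0.1498 0.632  0.2305] F [0.3173 0.0152 0.5638] T [-0.0221 -0.0266  0.0032] w 0.08561222207389826 0.0
units xyz [-18.0989 -23.4317   6.9531]
tool y yaw 76.66735714717527 tilt [-0.0002 -0.0015]
turn units [-0.0156  0.0118 14.3526]
```

>>> {"api": "carry_out", "payload": {"moves": [{"x": -0.95,"y": -0.65,"z": 0,"rx": 0,"ry": 0,"rz": 0,"claw": 1},{"x": -0.95,"y": -0.65,"z": 0,"rx": 0,"ry": 0,"rz": 0,"claw": 1},{"x": -0.95,"y": -0.65,"z": 0,"rx": 0,"ry": 0,"rz": 0,"claw": 1},{"x": -0.95,"y": -0.65,"z": 0,"rx": 0,"ry": 0,"rz": 0,"claw": 1},{"x": -0.95,"y": -0.65,"z": 0,"rx": 0,"ry": 0,"rz": 0,"claw": 1},{"x": -0.95,"y": -0.65,"z": 0,"rx": 0,"ry": 0,"rz": 0,"claw": 1},{"x": -0.95,"y": -0.65,"z": 0,"rx": 0,"ry": 0,"rz": 0,"claw": 1},{"x": -0.95,"y": -0.65,"z": 0,"rx": 0,"ry": 0,"rz": 0,"claw": 1},{"x": -0.95,"y": -0.65,"z": 0,"rx": 0,"ry": 0,"rz": 0,"claw": 1},{"x": -0.95,"y": -0.65,"z": 0,"rx": 0,"ry": 0,"rz": 0,"claw": 1}]}}

```text
clock: 1.4
eef_pos: [0.3828, 0.376, 0.2311]
ee_rot: [0.116, 0.993, -0.0, -0.0]
force: [-0.3, -0.2, 0.6]
grip_width: 0.0853
gripper_force: 0.0
```

Works when all the keys are given.

>>> {"api": "carry_out", "payload": {"moves": [{"x": -0.5,"y": -1,"z": 0,"rx": 0,"ry": 0,"rz": 0,"claw": 1},{"x": -0.5,"y": -1,"z": 0,"rx": 0,"ry": 0,"rz": 0,"claw": 1},{"x": -0.5,"y": -1,"z": 0,"rx": 0,"ry": 0,"rz": 0,"claw": 1},{"x": -0.5,"y": -1,"z": 0,"rx": 0,"ry": 0,"rz": 0,"claw": 1},{"x": -0.5,"y": -1,"z": 0,"rx": 0,"ry": 0,"rz": 0,"claw": 1},{"x": -0.5,"y": -1,"z": 0,"rx": 0,"ry": 0,"rz": 0,"claw": 1},{"x": -0.5,"y": -1,"z": 0,"rx": 0,"ry": 0,"rz": 0,"claw": 1},{"x": -0.5,"y": -1,"z": 0,"rx": 0,"ry": 0,"rz": 0,"claw": 1},{"x": -0.5,"y": -1,"z": 0,"rx": 0,"ry": 0,"rz": 0,"claw": 1},{"x": -0.5,"y": -1,"z": 0,"rx": 0,"ry": 0,"rz": 0,"claw": 1}]}}

```text
clock: 2.65
eef_pos: [0.459, 0.0494, 0.2312]
ee_rot: [0.116, 0.993, 0.0, -0.0]
force: [0.7, 1.1, -0.8]
grip_width: 0.0851
gripper_force: 0.0
```

>>> {"api": "carry_out", "payload": {"moves": [{"x": -0.5,"y": -1,"z": 0,"rx": 0,"ry": 0,"rz": 0,"claw": 1},{"x": -0.5,"y": -1,"z": 0,"rx": 0,"ry": 0,"rz": 0,"claw": 1},{"x": -0.5,"y": -1,"z": 0,"rx": 0,"ry": 0,"rz": 0,"claw": 1},{"x": -0.5,"y": -1,"z": 0,"rx": 0,"ry": 0,"rz": 0,"claw": 1},{"x": -0.5,"y": -1,"z": 0,"rx": 0,"ry": 0,"rz": 0,"claw": 1},{"x": -0.5,"y": -1,"z": 0,"rx": 0,"ry": 0,"rz": 0,"claw": 1},{"x": 0,"y": 0,"z": 0,"rx": 0,"ry": 0,"rz": 0.95,"claw": 1},{"x": 0,"y": 0,"z": 0,"rx": 0,"ry": 0,"rz": 0.95,"claw": 1},{"x": 0,"y": 0,"z": 0,"rx": 0,"ry": 0,"rz": 0.95,"claw": 1},{"x": 0,"y": 0,"z": 0,"rx": 0,"ry": 0,"rz": 0.95,"claw": 1}]}}

```text
clock: 3.9
eef_pos: [0.5048, -0.1453, 0.231]
ee_rot: [0.266, 0.964, 0.0, -0.0]
force: [0.0, -0.4, -0.1]
grip_width: 0.0859
gripper_force: 0.0
```

>>> {"api": "carry_out", "payload": {"moves": [{"x": 0,"y": 0,"z": 0,"rx": 0,"ry": 0,"rz": 0.95,"claw": 1},{"x": 0,"y": 0,"z": 0,"rx": 0,"ry": 0,"rz": 0.95,"claw": 1},{"x": 0,"y": 0,"z": 0,"rx": 0,"ry": 0,"rz": 0.95,"claw": 1},{"x": 0,"y": 0,"z": 0,"rx": 0,"ry": 0,"rz": 0.95,"claw": 1},{"x": 0,"y": 0,"z": 0,"rx": 0,"ry": 0,"rz": 0.95,"claw": 1},{"x": 0,"y": 0,"z": 0,"rx": 0,"ry": 0,"rz": 0.95,"claw": 1},{"x": 0,"y": 0,"z": 0,"rx": 0,"ry": 0,"rz": 0.95,"claw": 1},{"x": 0,"y": 0,"z": 0,"rx": 0,"ry": 0,"rz": 0.95,"claw": 1},{"x": 0,"y": 0,"z": 0,"rx": 0,"ry": 0,"rz": 0.95,"claw": 1},{"x": 0,"y": 0,"z": 0,"rx": 0,"ry": 0,"rz": 0.95,"claw": 1}]}}

```text
clock: 5.15
eef_pos: [0.5049, -0.1452, 0.231]
ee_rot: [0.605, 0.796, -0.0, -0.0]
force: [0.2, 0.7, -0.3]
grip_width: 0.0854
gripper_force: 0.0
```

```bash
python3 -c "
from h import *
go(.516,-.1775,10.88,.023)"
```

```text
t 5.15 tcp [ 0.5049 -0.1452  0.231 ] F [ 0.2058  0.7422 -0.2976] T [-0.0285 -0.0492 -0.034 ] w 0.08537738416627115 0.0
units xyz [-1.1388  0.071   6.9344]
tool y yaw 15.565719242367615 tilt [-0.0004  0.0003]
turn units [-0.0043 -0.005   1.0223]
```

>>> {"api": "carry_out", "payload": {"moves": [{"x": 0,"y": 0,"z": 0,"rx": 0,"ry": 0,"rz": 1,"claw": 1},{"x": -0.56,"y": 0.08,"z": 0.9,"rx": 0,"ry": 0,"rz": 0,"claw": 1},{"x": -0.56,"y": 0.08,"z": 0.9,"rx": 0,"ry": 0,"rz": 0,"claw": 1},{"x": 0,"y": 0,"z": 1,"rx": 0,"ry": 0,"rz": 0,"claw": 1},{"x": 0,"y": 0,"z": 1,"rx": 0,"ry": 0,"rz": 0,"claw": 1},{"x": 0,"y": 0,"z": 1,"rx": 0,"ry": 0,"rz": 0,"claw": 1},{"x": 0,"y": 0,"z": 0.8,"rx": 0,"ry": 0,"rz": 0,"claw": 1},{"x": 0,"y": 0,"z": 0.7,"rx": 0,"ry": 0,"rz": 0,"claw": 1},{"x": 0,"y": 0,"z": 0.6,"rx": 0,"ry": 0,"rz": 0,"claw": 1},{"x": 0,"y": 0,"z": 0,"rx": 0,"ry": 0,"rz": 0,"claw": 1}]}}

```text
clock: 6.4
eef_pos: [0.5153, -0.177, 0.023]
ee_rot: [0.635, 0.772, -0.001, -0.001]
force: [0.2, -0.4, 0.3]
grip_width: 0.0852
gripper_force: 0.0
```

>>> {"api": "carry_out", "payload": {"moves": [{"x": 0,"y": 0,"z": 0,"rx": 0,"ry": 0,"rz": 0,"claw": 0},{"x": 0,"y": 0,"z": 0,"rx": 0,"ry": 0,"rz": 0,"claw": 0},{"x": 0,"y": 0,"z": 0,"rx": 0,"ry": 0,"rz": 0,"claw": 0},{"x": 0,"y": 0,"z": 0,"rx": 0,"ry": 0,"rz": 0,"claw": 0},{"x": 0,"y": 0,"z": 0,"rx": 0,"ry": 0,"rz": 0,"claw": 0},{"x": 0,"y": 0,"z": 0,"rx": 0,"ry": 0,"rz": 0,"claw": 0},{"x": 0,"y": 0,"z": 0,"rx": 0,"ry": 0,"rz": 0,"claw": 0},{"x": 0,"y": 0,"z": 0,"rx": 0,"ry": 0,"rz": 0,"claw": 0},{"x": 0,"y": 0,"z": 0,"rx": 0,"ry": 0,"rz": 0,"claw": 0},{"x": 0,"y": 0,"z": 0,"rx": 0,"ry": 0,"rz": 0,"claw": 0}]}}

```text
clock: 7.65
eef_pos: [0.5167, -0.1775, 0.0248]
ee_rot: [0.635, 0.772, 0.0, 0.0]
force: [-0.9, 0.3, 5.3]
grip_width: 0.0128
gripper_force: 61.2
```

```bash
python3 -c "
from h import *
go(.516,-.1775,10.88,.023)"
```

```text
t 7.65 tcp [ 0.5167 -0.1775  0.0248] F [-0.8969  0.266   5.2745] T [ 0.1577  0.1639 -0.0247] w 0.012812574263392494 61.22098445892334
units xyz [ 0.0046 -0.0223  0.0598]
tool y yaw 11.116156812146597 tilt [0.0008 0.0002]
turn units [ 0.0101 -0.0011  0.0515]
```

>>> {"api": "carry_out", "payload": {"moves": [{"x": 0,"y": 0,"z": -0.3,"rx": 0,"ry": 0,"rz": 0,"claw": 0},{"x": 0,"y": 0,"z": -0.5,"rx": 0,"ry": 0,"rz": 0,"claw": 0},{"x": 0,"y": 0,"z": -0.7,"rx": 0,"ry": 0,"rz": 0,"claw": 0},{"x": 0,"y": 0,"z": -0.7,"rx": 0,"ry": 0,"rz": 0,"claw": 0},{"x": 0,"y": 0,"z": -0.7,"rx": 0,"ry": 0,"rz": 0,"claw": 0},{"x": 0,"y": 0,"z": -0.7,"rx": 0,"ry": 0,"rz": 0,"claw": 0},{"x": 0,"y": 0,"z": -0.7,"rx": 0,"ry": 0,"rz": 0,"claw": 0},{"x": 0,"y": 0,"z": -0.3,"rx": 0,"ry": 0,"rz": 0.54,"claw": 0},{"x": 0,"y": 0,"z": 0,"rx": 0,"ry": 0,"rz": 0,"claw": 0},{"x": 0,"y": 0,"z": 0,"rx": 0,"ry": 0,"rz": 0,"claw": 0}]}}

```text
clock: 8.9
eef_pos: [0.5158, -0.1772, 0.162]
ee_rot: [0.652, 0.759, -0.0, -0.0]
force: [0.1, 0.4, -2.9]
grip_width: 0.0127
gripper_force: 60.1
```

```bash
python3 -c "
from h import *
go(.4984,.1857,8.42)"
```

```text
t 8.9 tcp [ 0.5158 -0.1772  0.162 ] F [ 0.0707  0.3566 -2.9069] T [-0.0317  0.011  -0.0207] w 0.012737441845080804 60.12967228889465
units xyz [12.0441  1.2521  0.0059]
tool y yaw 8.679918499938045 tilt [-0.0008  0.0004]
turn units [-0.0089 -0.007   0.0567]
```

>>> {"api": "carry_out", "payload": {"moves": [{"x": 0.5,"y": 0.06,"z": 0,"rx": 0,"ry": 0,"rz": 0,"claw": 0},{"x": 0.9,"y": 0.09,"z": 0,"rx": 0,"ry": 0,"rz": 0,"claw": 0},{"x": 1,"y": 0.1,"z": 0,"rx": 0,"ry": 0,"rz": 0,"claw": 0},{"x": 1,"y": 0.1,"z": 0,"rx": 0,"ry": 0,"rz": 0,"claw": 0},{"x": 1,"y": 0.1,"z": 0,"rx": 0,"ry": 0,"rz": 0,"claw": 0},{"x": 1,"y": 0.1,"z": 0,"rx": 0,"ry": 0,"rz": 0,"claw": 0},{"x": 1,"y": 0.1,"z": 0,"rx": 0,"ry": 0,"rz": 0,"claw": 0},{"x": 1,"y": 0.1,"z": 0,"rx": 0,"ry": 0,"rz": 0,"claw": 0},{"x": 1,"y": 0.1,"z": 0,"rx": 0,"ry": 0,"rz": 0,"claw": 0},{"x": 1,"y": 0.1,"z": 0,"rx": 0,"ry": 0,"rz": 0,"claw": 0}]}}

```text
clock: 10.15
eef_pos: [0.5011, 0.1077, 0.1618]
ee_rot: [0.651, 0.759, -0.0, -0.001]
force: [-0.4, -0.0, -3.1]
grip_width: 0.0125
gripper_force: 60.1
```

>>> {"api": "carry_out", "payload": {"moves": [{"x": 1,"y": 0.12,"z": 0,"rx": 0,"ry": 0,"rz": 0,"claw": 0},{"x": 0.8,"y": 0.1,"z": 0,"rx": 0,"ry": 0,"rz": 0,"claw": 0},{"x": 0.5,"y": 0.05,"z": 0,"rx": 0,"ry": 0,"rz": 0,"claw": 0},{"x": 0.34,"y": 0.03,"z": 0,"rx": 0,"ry": 0,"rz": 0,"claw": 0},{"x": 0,"y": 0,"z": 0.3,"rx": 0,"ry": 0,"rz": 0,"claw": 0},{"x": 0,"y": 0,"z": 0.4,"rx": 0,"ry": 0,"rz": 0,"claw": 0},{"x": 0,"y": 0,"z": 0.4,"rx": 0,"ry": 0,"rz": 0,"claw": 0},{"x": 0,"y": 0,"z": 0.3,"rx": 0,"ry": 0,"rz": 0,"claw": 0},{"x": 0,"y": 0,"z": 0,"rx": 0,"ry": 0,"rz": 0,"claw": 0},{"x": 0,"y": 0,"z": 0,"rx": 0,"ry": 0,"rz": 0,"claw": 0}]}}

```text
clock: 11.4
eef_pos: [0.4994, 0.1852, 0.1205]
ee_rot: [0.652, 0.758, 0.0, 0.0]
force: [0.3, 0.6, -3.0]
grip_width: 0.0126
gripper_force: 60.0
```

Run:
```python
from h import *
go(.4984,.1857,8.42)
a=ctrl.grab_frame("scene")[:,:,::-1];b=ctrl.grab_frame("side")[:,:,::-1]
r=lambda i:cv2.resize(i,(400,600),interpolation=2)
cv2.imwrite("pics/over.png",np.hstack([r(a[170:320,370:470]),r(b[130:280,205:305])]))
```

```text
t 11.4 tcp [0.4994 0.1852 0.1205] F [ 0.3439  0.6491 -2.9931] T [-0.0003 -0.024  -0.0273] w 0.012641975334667939 59.9554967880249
units xyz [ 0.0202 -0.0321 -0.    ]
tool y yaw 8.630594589793587 tilt [0.0006 0.0002]
turn units [ 0.0076 -0.0015  0.0459]
```

View pics/over.png

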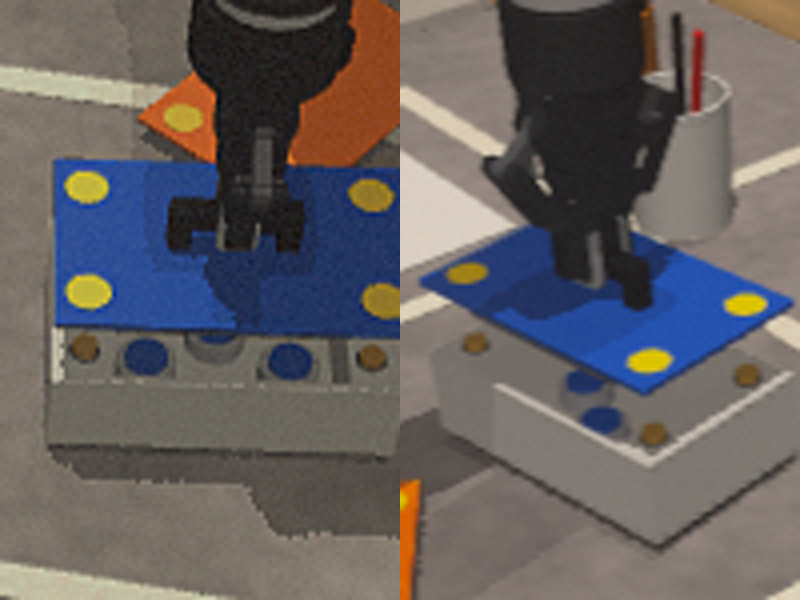

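The lid hangs level over the case. The visible spots are at scene panel (87,187), (371,195), (381,300), (89,291) and side panel (650,361), (467,273), (745,304). I'll triangulate where the lid sits in the grip.

Run:
```python
from h import *
s=[(370+x/4,170+y/4) for x,y in[(87,187),(371,195),(89,291)]]
d=[(205+(x-400)/4,130+y/4) for x,y in[(650,361),(467,273),(745,304)]]
X=tri(s,d);print(X,"centre",(X[1]+X[2])/2)
v=X[1]-X[0];print(np.degrees(np.arctan2(v[1],v[0])))
v=X[2]-X[0];print(np.degrees(np.arctan2(v[1],v[0])))
```

```text
[[0.4741 0.1034 0.1124]
 [0.4512 0.2555 0.1127]
 [0.549  0.1148 0.1127]] centre [0.5001 0.1852 0.1127]
98.57639302016142
8.675067098799952
```

>>> {"api": "carry_out", "payload": {"moves": [{"x": 0.02,"y": -0.05,"z": 0,"rx": 0,"ry": 0,"rz": 0.04,"claw": 0},{"x": 0,"y": 0,"z": 0.2,"rx": 0,"ry": 0,"rz": 0,"claw": 0},{"x": 0,"y": 0,"z": 0.2,"rx": 0,"ry": 0,"rz": 0,"claw": 0},{"x": 0,"y": 0,"z": 0.2,"rx": 0,"ry": 0,"rz": 0,"claw": 0},{"x": 0,"y": 0,"z": 0.2,"rx": 0,"ry": 0,"rz": 0,"claw": 0},{"x": 0,"y": 0,"z": 0.1,"rx": 0,"ry": 0,"rz": 0,"claw": 0},{"x": 0,"y": 0,"z": 0.1,"rx": 0,"ry": 0,"rz": 0,"claw": 0},{"x": 0,"y": 0,"z": 0.1,"rx": 0,"ry": 0,"rz": 0,"claw": 0},{"x": 0,"y": 0,"z": 0,"rx": 0,"ry": 0,"rz": 0,"claw": 0},{"x": 0,"y": 0,"z": 0,"rx": 0,"ry": 0,"rz": 0,"claw": 0}]}}

```text
clock: 12.75
eef_pos: [0.4976, 0.1857, 0.0874]
ee_rot: [0.653, 0.757, 0.0, 0.0]
force: [-0.4, 0.2, -3.6]
grip_width: 0.0124
gripper_force: 60.1
```

>>> {"api": "carry_out", "payload": {"moves": [{"x": 0,"y": 0,"z": 0.04,"rx": 0,"ry": 0,"rz": 0,"claw": 0},{"x": 0,"y": 0,"z": 0.04,"rx": 0,"ry": 0,"rz": 0,"claw": 0},{"x": 0,"y": 0,"z": 0.04,"rx": 0,"ry": 0,"rz": 0,"claw": 0},{"x": 0,"y": 0,"z": 0,"rx": 0,"ry": 0,"rz": 0,"claw": 0},{"x": 0,"y": 0,"z": 0,"rx": 0,"ry": 0,"rz": 0,"claw": 0},{"x": 0,"y": 0,"z": 0,"rx": 0,"ry": 0,"rz": 0,"claw": 0},{"x": 0,"y": 0,"z": 0,"rx": 0,"ry": 0,"rz": 0,"claw": 0},{"x": 0,"y": 0,"z": 0,"rx": 0,"ry": 0,"rz": 0,"claw": 0},{"x": 0,"y": 0,"z": 0,"rx": 0,"ry": 0,"rz": 0,"claw": 0},{"x": 0,"y": 0,"z": 0,"rx": 0,"ry": 0,"rz": 0,"claw": 0}]}}

```text
clock: 14.0
eef_pos: [0.4975, 0.1857, 0.0837]
ee_rot: [0.653, 0.757, 0.0, -0.0]
force: [-0.0, -0.1, -2.9]
grip_width: 0.0128
gripper_force: 60.1
```

>>> {"api": "carry_out", "payload": {"moves": [{"x": 0,"y": 0,"z": 0.03,"rx": 0,"ry": 0,"rz": 0,"claw": 0},{"x": 0,"y": 0,"z": 0.03,"rx": 0,"ry": 0,"rz": 0,"claw": 0},{"x": 0,"y": 0,"z": 0.03,"rx": 0,"ry": 0,"rz": 0,"claw": 0},{"x": 0,"y": 0,"z": 0,"rx": 0,"ry": 0,"rz": 0,"claw": 0},{"x": 0,"y": 0,"z": 0,"rx": 0,"ry": 0,"rz": 0,"claw": 0},{"x": 0,"y": 0,"z": 0,"rx": 0,"ry": 0,"rz": 0,"claw": 0},{"x": 0,"y": 0,"z": 0,"rx": 0,"ry": 0,"rz": 0,"claw": 0},{"x": 0,"y": 0,"z": 0,"rx": 0,"ry": 0,"rz": 0,"claw": 0},{"x": 0,"y": 0,"z": 0,"rx": 0,"ry": 0,"rz": 0,"claw": 0},{"x": 0,"y": 0,"z": 0,"rx": 0,"ry": 0,"rz": 0,"claw": 0}]}}

```text
clock: 15.25
eef_pos: [0.4976, 0.1859, 0.0815]
ee_rot: [0.653, 0.757, 0.0, -0.0]
force: [-2.7, 0.5, 5.9]
grip_width: 0.0124
gripper_force: 61.1
```

```bash
python3 -c "
from h import *
go(.4978,.1857,8.42)"
```

```text
t 15.25 tcp [0.4976 0.1859 0.0815] F [-2.7197  0.4716  5.8774] T [-0.1941  0.5154 -0.0468] w 0.012422704972175286 61.13756775856018
units xyz [-0.0073  0.0071 -0.    ]
tool y yaw 8.462797214522812 tilt [-0.0001  0.0007]
turn units [-0.0004 -0.0089  0.0093]
```

>>> {"api": "carry_out", "payload": {"moves": [{"x": 0,"y": 0,"z": 0,"rx": 0,"ry": 0,"rz": 0,"claw": 1},{"x": 0,"y": 0,"z": 0,"rx": 0,"ry": 0,"rz": 0,"claw": 1},{"x": 0,"y": 0,"z": 0,"rx": 0,"ry": 0,"rz": 0,"claw": 1},{"x": 0,"y": 0,"z": 0,"rx": 0,"ry": 0,"rz": 0,"claw": 1},{"x": 0,"y": 0,"z": 0,"rx": 0,"ry": 0,"rz": 0,"claw": 1},{"x": 0,"y": 0,"z": 0,"rx": 0,"ry": 0,"rz": 0,"claw": 1},{"x": 0,"y": 0,"z": -0.4,"rx": 0,"ry": 0,"rz": 0,"claw": 1},{"x": 0,"y": 0,"z": -0.6,"rx": 0,"ry": 0,"rz": 0,"claw": 1},{"x": 0,"y": 0,"z": -0.7,"rx": 0,"ry": 0,"rz": 0,"claw": 1},{"x": 0,"y": 0,"z": 0,"rx": 0,"ry": 0,"rz": 0,"claw": 0}]}}

```text
clock: 16.5
eef_pos: [0.4992, 0.1863, 0.1345]
ee_rot: [0.653, 0.757, 0.003, 0.001]
force: [0.2, 0.0, -0.4]
grip_width: 0.0699
gripper_force: 0.0
```

Run:
```python
from h import *
go(.4978,.1857,8.42)
a=ctrl.grab_frame("scene")[:,:,::-1];b=ctrl.grab_frame("side")[:,:,::-1]
r=lambda i:cv2.resize(i,(400,400),interpolation=2)
cv2.imwrite("pics/on.png",np.hstack([r(a[195:295,378:478]),r(b[175:275,208:308])]))
```

```text
t 16.5 tcp [0.4992 0.1863 0.1345] F [ 0.1878  0.0417 -0.3898] T [-0.0628 -0.0317  0.0322] w 0.06994491991376899 0.0
units xyz [-0.0131 -0.0508 -0.0003]
tool y yaw 8.463965902228741 tilt [0.0043 0.0029]
turn units [ 0.0589 -0.0281  0.0097]
```

View pics/on.png

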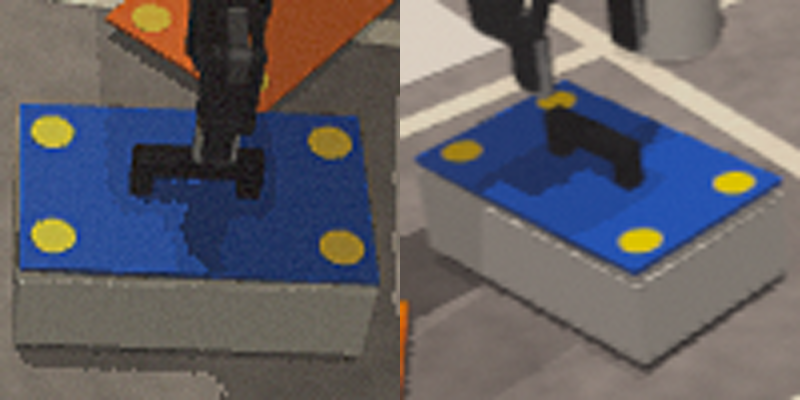

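The lid is seated on the case, with a small gap along the rim. The spots are at scene panel (53,131), (331,143), (342,247), (53,236) and side panel (641,240), (462,151), (734,183), so I'll measure their heights and places.

Run:
```python
from h import *
s=[(378+x/4,195+y/4) for x,y in[(53,131),(331,143),(342,247),(53,236)]]
d=[(208+(x-400)/4,175+y/4) for x,y in[(641,240),(462,151),(557,100),(734,183)]]
X=tri(s,d);print(X,"centre",X.mean(0))
for n,p in zip("ABCD",X):print(n);go(*p[:2])
```

```text
[[0.4719 0.1041 0.0743]
 [0.4499 0.257  0.0726]
 [0.5252 0.2672 0.0734]
 [0.5469 0.1149 0.0735]] centre [0.4985 0.1858 0.0735]
A
t 16.6 tcp [0.4975 0.1859 0.1324] F [-1.1393 -0.3028 -0.5327] T [-0.0465  0.0252 -0.0358] w 0.055307584018110305 0.0
units xyz [-2.5717 -1.2461 -0.0029]
tool y yaw 8.475939355384611 tilt [0.0005 0.0009]
B
t 16.6 tcp [0.4975 0.1859 0.1324] F [-1.1393 -0.3028 -0.5327] T [-0.0465  0.0252 -0.0358] w 0.055307584018110305 0.0
units xyz [ 2.5766 -1.2213  0.0013]
tool y yaw 8.475939355384611 tilt [0.0005 0.0009]
C
t 16.6 tcp [0.4975 0.1859 0.1324] F [-1.1393 -0.3028 -0.5327] T [-0.0465  0.0252 -0.0358] w 0.055307584018110305 0.0
units xyz [2.545  1.3106 0.0029]
tool y yaw 8.475939355384611 tilt [0.0005 0.0009]
D
t 16.6 tcp [0.4975 0.1859 0.1324] F [-1.1393 -0.3028 -0.5327] T [-0.0465  0.0252 -0.0358] w 0.055307584018110305 0.0
units xyz [-2.5837  1.2787 -0.0012]
tool y yaw 8.475939355384611 tilt [0.0005 0.0009]
```

>>> {"api": "carry_out", "payload": {"moves": [{"x": 0,"y": 0,"z": 0,"rx": 0,"ry": 0,"rz": 0,"claw": 0},{"x": 0,"y": 0,"z": 0,"rx": 0,"ry": 0,"rz": 0,"claw": 0},{"x": 0,"y": 0,"z": 0,"rx": 0,"ry": 0,"rz": 0,"claw": 0},{"x": 0.85,"y": 0.4,"z": 0,"rx": 0,"ry": 0,"rz": 0,"claw": 0},{"x": 0.85,"y": 0.4,"z": 0,"rx": 0,"ry": 0,"rz": 0,"claw": 0},{"x": 0.86,"y": 0.4,"z": 0,"rx": 0,"ry": 0,"rz": 0,"claw": 0},{"x": 0,"y": 0,"z": 0.5,"rx": 0,"ry": 0,"rz": 0,"claw": 0},{"x": 0,"y": 0,"z": 0.5,"rx": 0,"ry": 0,"rz": 0,"claw": 0},{"x": 0,"y": 0,"z": 0.4,"rx": 0,"ry": 0,"rz": 0,"claw": 0},{"x": 0,"y": 0,"z": 0,"rx": 0,"ry": 0,"rz": 0,"claw": 0}]}}

```text
clock: 17.85
eef_pos: [0.5208, 0.2655, 0.0887]
ee_rot: [0.654, 0.757, -0.001, -0.0]
force: [0.7, -0.2, 0.9]
grip_width: -0.0005
gripper_force: 0.0
```

```bash
python3 -c "
from h import *
go(.4992,.1863,8.42)"
```

```text
t 17.85 tcp [0.5208 0.2655 0.0887] F [ 0.7219 -0.15    0.8783] T [-0.0217 -0.0184 -0.046 ] w -0.000505129188572623 0.0
units xyz [-2.508  -1.0977  0.006 ]
tool y yaw 8.377567011741464 tilt [-0.0024 -0.0016]
turn units [-0.0327  0.0156 -0.0092]
```

>>> {"api": "carry_out", "payload": {"moves": [{"x": 0.02,"y": 0.12,"z": 0.15,"rx": 0,"ry": 0,"rz": 0,"claw": 0},{"x": 0,"y": 0,"z": 0.15,"rx": 0,"ry": 0,"rz": 0,"claw": 0},{"x": 0,"y": 0,"z": 0.1,"rx": 0,"ry": 0,"rz": 0,"claw": 0},{"x": 0,"y": 0,"z": 0.05,"rx": 0,"ry": 0,"rz": 0,"claw": 0},{"x": 0,"y": 0,"z": 0.04,"rx": 0,"ry": 0,"rz": 0,"claw": 0},{"x": 0,"y": 0,"z": 0.04,"rx": 0,"ry": 0,"rz": 0,"claw": 0},{"x": 0,"y": 0,"z": 0.04,"rx": 0,"ry": 0,"rz": 0,"claw": 0},{"x": 0,"y": 0,"z": 0,"rx": 0,"ry": 0,"rz": 0,"claw": 0},{"x": 0,"y": 0,"z": 0,"rx": 0,"ry": 0,"rz": 0,"claw": 0},{"x": 0,"y": 0,"z": 0,"rx": 0,"ry": 0,"rz": 0,"claw": 0}]}}

```text
clock: 19.1
eef_pos: [0.5253, 0.2681, 0.073]
ee_rot: [0.653, 0.757, 0.0, -0.0]
force: [-0.0, 0.6, 0.8]
grip_width: 0.0002
gripper_force: 0.2
```

```bash
python3 -c "
from h import *
go(.5252,.2672,8.42)"
```

```text
t 19.1 tcp [0.5253 0.2681 0.073 ] F [-0.03    0.5677  0.7538] T [ 0.0296 -0.0145 -0.0065] w 0.000223539649347082 0.21127254326984257
units xyz [-0.0295 -0.0094 -0.    ]
tool y yaw 8.461722030035634 tilt [0.0002 0.0002]
turn units [ 0.0023 -0.0022  0.0091]
```

>>> {"api": "carry_out", "payload": {"moves": [{"x": 0,"y": 0,"z": 0.02,"rx": 0,"ry": 0,"rz": 0,"claw": 0},{"x": 0,"y": 0,"z": 0.02,"rx": 0,"ry": 0,"rz": 0,"claw": 0},{"x": 0,"y": 0,"z": 0.02,"rx": 0,"ry": 0,"rz": 0,"claw": 0},{"x": 0,"y": 0,"z": 0.02,"rx": 0,"ry": 0,"rz": 0,"claw": 0},{"x": 0,"y": 0,"z": 0.02,"rx": 0,"ry": 0,"rz": 0,"claw": 0},{"x": 0,"y": 0,"z": 0,"rx": 0,"ry": 0,"rz": 0,"claw": 0},{"x": 0,"y": 0,"z": 0,"rx": 0,"ry": 0,"rz": 0,"claw": 0},{"x": 0,"y": 0,"z": 0,"rx": 0,"ry": 0,"rz": 0,"claw": 0},{"x": 0,"y": 0,"z": 0,"rx": 0,"ry": 0,"rz": 0,"claw": 0},{"x": 0,"y": 0,"z": 0,"rx": 0,"ry": 0,"rz": 0,"claw": 0}]}}

```text
clock: 20.35
eef_pos: [0.5255, 0.2682, 0.0713]
ee_rot: [0.653, 0.757, 0.0, -0.0]
force: [-2.3, -1.1, 9.8]
grip_width: -0.0002
gripper_force: 4.7
```

>>> {"api": "carry_out", "payload": {"moves": [{"x": 0,"y": 0,"z": 0.03,"rx": 0,"ry": 0,"rz": 0,"claw": 0},{"x": 0,"y": 0,"z": 0.03,"rx": 0,"ry": 0,"rz": 0,"claw": 0},{"x": 0,"y": 0,"z": 0.03,"rx": 0,"ry": 0,"rz": 0,"claw": 0},{"x": 0,"y": 0,"z": 0.03,"rx": 0,"ry": 0,"rz": 0,"claw": 0},{"x": 0,"y": 0,"z": 0,"rx": 0,"ry": 0,"rz": 0,"claw": 0},{"x": 0,"y": 0,"z": 0,"rx": 0,"ry": 0,"rz": 0,"claw": 0},{"x": 0,"y": 0,"z": 0,"rx": 0,"ry": 0,"rz": 0,"claw": 0},{"x": 0,"y": 0,"z": 0,"rx": 0,"ry": 0,"rz": 0,"claw": 0},{"x": 0,"y": 0,"z": 0,"rx": 0,"ry": 0,"rz": 0,"claw": 0},{"x": 0,"y": 0,"z": 0,"rx": 0,"ry": 0,"rz": 0,"claw": 0}]}}

```text
clock: 21.6
eef_pos: [0.5258, 0.2684, 0.0691]
ee_rot: [0.653, 0.757, 0.001, -0.001]
force: [-4.9, -1.3, 18.1]
grip_width: -0.0001
gripper_force: 9.1
```

>>> {"api": "carry_out", "payload": {"moves": [{"x": 0,"y": 0,"z": 0.02,"rx": 0,"ry": 0,"rz": 0,"claw": 0},{"x": 0,"y": 0,"z": 0.02,"rx": 0,"ry": 0,"rz": 0,"claw": 0},{"x": 0,"y": 0,"z": 0.02,"rx": 0,"ry": 0,"rz": 0,"claw": 0},{"x": 0,"y": 0,"z": 0,"rx": 0,"ry": 0,"rz": 0,"claw": 0},{"x": 0,"y": 0,"z": 0,"rx": 0,"ry": 0,"rz": 0,"claw": 0},{"x": 0,"y": 0,"z": 0,"rx": 0,"ry": 0,"rz": 0,"claw": 0},{"x": 0,"y": 0,"z": 0,"rx": 0,"ry": 0,"rz": 0,"claw": 0},{"x": 0,"y": 0,"z": 0,"rx": 0,"ry": 0,"rz": 0,"claw": 0},{"x": 0,"y": 0,"z": 0,"rx": 0,"ry": 0,"rz": 0,"claw": 0},{"x": 0,"y": 0,"z": 0,"rx": 0,"ry": 0,"rz": 0,"claw": 0}]}}

```text
clock: 22.85
eef_pos: [0.5258, 0.2683, 0.0689]
ee_rot: [0.653, 0.757, 0.001, -0.001]
force: [-9.5, -3.1, 29.4]
grip_width: -0.0001
gripper_force: 14.4
```

>>> {"api": "carry_out", "payload": {"moves": [{"x": 0,"y": 0,"z": -0.2,"rx": 0,"ry": 0,"rz": 0,"claw": 0},{"x": 0,"y": 0,"z": -0.3,"rx": 0,"ry": 0,"rz": 0,"claw": 0},{"x": -0.7,"y": 0,"z": 0,"rx": 0,"ry": 0,"rz": 0,"claw": 0},{"x": -1,"y": 0,"z": 0,"rx": 0,"ry": 0,"rz": 0,"claw": 0},{"x": -1,"y": 0,"z": 0,"rx": 0,"ry": 0,"rz": 0,"claw": 0},{"x": -1,"y": 0,"z": 0,"rx": 0,"ry": 0,"rz": 0,"claw": 0},{"x": -0.9,"y": 0,"z": 0,"rx": 0,"ry": 0,"rz": 0,"claw": 0},{"x": -0.56,"y": 0,"z": 0,"rx": 0,"ry": 0,"rz": 0,"claw": 0},{"x": 0,"y": 0,"z": 0.1,"rx": 0,"ry": 0,"rz": 0,"claw": 0},{"x": 0,"y": 0,"z": 0.1,"rx": 0,"ry": 0,"rz": 0,"claw": 0}]}}

```text
clock: 24.1
eef_pos: [0.548, 0.1152, 0.0734]
ee_rot: [0.653, 0.758, -0.0, -0.0]
force: [-1.9, -2.5, 7.5]
grip_width: 0.0002
gripper_force: 3.9
```

>>> {"api": "carry_out", "payload": {"moves": [{"x": 0,"y": 0,"z": 0.04,"rx": 0,"ry": 0,"rz": 0,"claw": 0},{"x": 0,"y": 0,"z": 0.04,"rx": 0,"ry": 0,"rz": 0,"claw": 0},{"x": 0,"y": 0,"z": 0.04,"rx": 0,"ry": 0,"rz": 0,"claw": 0},{"x": 0,"y": 0,"z": 0.03,"rx": 0,"ry": 0,"rz": 0,"claw": 0},{"x": 0,"y": 0,"z": 0.03,"rx": 0,"ry": 0,"rz": 0,"claw": 0},{"x": 0,"y": 0,"z": 0.03,"rx": 0,"ry": 0,"rz": 0,"claw": 0},{"x": 0,"y": 0,"z": 0.03,"rx": 0,"ry": 0,"rz": 0,"claw": 0},{"x": 0,"y": 0,"z": 0,"rx": 0,"ry": 0,"rz": 0,"claw": 0},{"x": 0,"y": 0,"z": 0,"rx": 0,"ry": 0,"rz": 0,"claw": 0},{"x": 0,"y": 0,"z": 0,"rx": 0,"ry": 0,"rz": 0,"claw": 0}]}}

```text
clock: 25.35
eef_pos: [0.5484, 0.1153, 0.0688]
ee_rot: [0.652, 0.758, 0.0, -0.0]
force: [-5.7, -3.7, 22.1]
grip_width: -0.0001
gripper_force: 10.4
```

```bash
python3 -c "
from h import *
go(.5472,.115,8.42)"
```

```text
t 25.35 tcp [0.5484 0.1153 0.0688] F [-5.7066 -3.6734 22.0931] T [-0.6607  1.5332 -0.0213] w -0.0001434759903360706 10.409397825133055
units xyz [-0.0032 -0.0417  0.    ]
tool y yaw 8.556846114352883 tilt [-0.0003  0.0009]
turn units [-0.0021 -0.012   0.0299]
```

>>> {"api": "carry_out", "payload": {"moves": [{"x": 0,"y": 0,"z": -0.2,"rx": 0,"ry": 0,"rz": 0,"claw": 0},{"x": 0,"y": 0,"z": -0.3,"rx": 0,"ry": 0,"rz": 0,"claw": 0},{"x": 0,"y": -0.6,"z": 0,"rx": 0,"ry": 0,"rz": 0,"claw": 0},{"x": 0,"y": -0.9,"z": 0,"rx": 0,"ry": 0,"rz": 0,"claw": 0},{"x": 0,"y": -0.7,"z": 0,"rx": 0,"ry": 0,"rz": 0,"claw": 0},{"x": 0,"y": -0.37,"z": 0,"rx": 0,"ry": 0,"rz": 0,"claw": 0},{"x": 0,"y": 0,"z": 0.1,"rx": 0,"ry": 0,"rz": 0,"claw": 0},{"x": 0,"y": 0,"z": 0.05,"rx": 0,"ry": 0,"rz": 0,"claw": 0},{"x": 0,"y": 0,"z": 0.05,"rx": 0,"ry": 0,"rz": 0,"claw": 0},{"x": 0,"y": 0,"z": 0,"rx": 0,"ry": 0,"rz": 0,"claw": 0}]}}

```text
clock: 26.6
eef_pos: [0.4722, 0.1035, 0.0751]
ee_rot: [0.653, 0.757, -0.0, 0.0]
force: [-0.1, 0.1, -0.1]
grip_width: -0.0001
gripper_force: 0.0
```

>>> {"api": "carry_out", "payload": {"moves": [{"x": 0,"y": 0,"z": 0.04,"rx": 0,"ry": 0,"rz": 0,"claw": 0},{"x": 0,"y": 0,"z": 0.04,"rx": 0,"ry": 0,"rz": 0,"claw": 0},{"x": 0,"y": 0,"z": 0.04,"rx": 0,"ry": 0,"rz": 0,"claw": 0},{"x": 0,"y": 0,"z": 0.04,"rx": 0,"ry": 0,"rz": 0,"claw": 0},{"x": 0,"y": 0,"z": 0.04,"rx": 0,"ry": 0,"rz": 0,"claw": 0},{"x": 0,"y": 0,"z": 0.04,"rx": 0,"ry": 0,"rz": 0,"claw": 0},{"x": 0,"y": 0,"z": 0.04,"rx": 0,"ry": 0,"rz": 0,"claw": 0},{"x": 0,"y": 0,"z": 0,"rx": 0,"ry": 0,"rz": 0,"claw": 0},{"x": 0,"y": 0,"z": 0,"rx": 0,"ry": 0,"rz": 0,"claw": 0},{"x": 0,"y": 0,"z": 0,"rx": 0,"ry": 0,"rz": 0,"claw": 0}]}}

```text
clock: 27.85
eef_pos: [0.472, 0.1034, 0.0682]
ee_rot: [0.653, 0.757, 0.0, -0.001]
force: [-5.0, -0.9, 14.0]
grip_width: -0.0003
gripper_force: 6.9
```

```bash
python3 -c "
from h import *
go(.4719,.1041,8.42)"
```

```text
t 27.85 tcp [0.472  0.1034 0.0682] F [-5.031  -0.9066 14.0431] T [-0.1883  0.9165  0.0826] w -0.0003287561524597664 6.935914847999811
units xyz [0.024  0.0012 0.    ]
tool y yaw 8.432681471378542 tilt [-0.0007  0.0012]
turn units [-0.0061 -0.0156  0.0028]
```

>>> {"api": "carry_out", "payload": {"moves": [{"x": 0,"y": 0,"z": 0.02,"rx": 0,"ry": 0,"rz": 0,"claw": 0},{"x": 0,"y": 0,"z": 0.02,"rx": 0,"ry": 0,"rz": 0,"claw": 0},{"x": 0,"y": 0,"z": 0.02,"rx": 0,"ry": 0,"rz": 0,"claw": 0},{"x": 0,"y": 0,"z": 0.01,"rx": 0,"ry": 0,"rz": 0,"claw": 0},{"x": 0,"y": 0,"z": 0,"rx": 0,"ry": 0,"rz": 0,"claw": 0},{"x": 0,"y": 0,"z": 0,"rx": 0,"ry": 0,"rz": 0,"claw": 0},{"x": 0,"y": 0,"z": 0,"rx": 0,"ry": 0,"rz": 0,"claw": 0},{"x": 0,"y": 0,"z": 0,"rx": 0,"ry": 0,"rz": 0,"claw": 0},{"x": 0,"y": 0,"z": 0,"rx": 0,"ry": 0,"rz": 0,"claw": 0},{"x": 0,"y": 0,"z": 0,"rx": 0,"ry": 0,"rz": 0,"claw": 0}]}}

```text
clock: 29.1
eef_pos: [0.472, 0.1034, 0.0679]
ee_rot: [0.653, 0.757, 0.0, -0.002]
force: [-9.8, -2.4, 32.7]
grip_width: 0.0
gripper_force: 16.7
```

>>> {"api": "carry_out", "payload": {"moves": [{"x": 0,"y": 0,"z": -0.25,"rx": 0,"ry": 0,"rz": 0,"claw": 0},{"x": 0,"y": 0,"z": -0.35,"rx": 0,"ry": 0,"rz": 0,"claw": 0},{"x": 0.7,"y": 0,"z": 0,"rx": 0,"ry": 0,"rz": 0,"claw": 0},{"x": 1,"y": 0,"z": 0,"rx": 0,"ry": 0,"rz": 0,"claw": 0},{"x": 1,"y": 0,"z": 0,"rx": 0,"ry": 0,"rz": 0,"claw": 0},{"x": 1,"y": 0,"z": 0,"rx": 0,"ry": 0,"rz": 0,"claw": 0},{"x": 0.9,"y": 0,"z": 0,"rx": 0,"ry": 0,"rz": 0,"claw": 0},{"x": 0.54,"y": 0,"z": 0,"rx": 0,"ry": 0,"rz": 0,"claw": 0},{"x": 0,"y": 0,"z": 0.1,"rx": 0,"ry": 0,"rz": 0,"claw": 0},{"x": 0,"y": 0,"z": 0.1,"rx": 0,"ry": 0,"rz": 0,"claw": 0}]}}

```text
clock: 30.35
eef_pos: [0.4493, 0.2547, 0.0766]
ee_rot: [0.654, 0.757, -0.0, 0.0]
force: [0.0, 0.2, -1.2]
grip_width: -0.0
gripper_force: 0.0
```

>>> {"api": "carry_out", "payload": {"moves": [{"x": 0,"y": 0,"z": 0.05,"rx": 0,"ry": 0,"rz": 0,"claw": 0},{"x": 0,"y": 0,"z": 0.05,"rx": 0,"ry": 0,"rz": 0,"claw": 0},{"x": 0,"y": 0,"z": 0.05,"rx": 0,"ry": 0,"rz": 0,"claw": 0},{"x": 0,"y": 0,"z": 0.04,"rx": 0,"ry": 0,"rz": 0,"claw": 0},{"x": 0,"y": 0,"z": 0.04,"rx": 0,"ry": 0,"rz": 0,"claw": 0},{"x": 0,"y": 0,"z": 0.04,"rx": 0,"ry": 0,"rz": 0,"claw": 0},{"x": 0,"y": 0,"z": 0.04,"rx": 0,"ry": 0,"rz": 0,"claw": 0},{"x": 0,"y": 0,"z": 0.04,"rx": 0,"ry": 0,"rz": 0,"claw": 0},{"x": 0,"y": 0,"z": 0,"rx": 0,"ry": 0,"rz": 0,"claw": 0},{"x": 0,"y": 0,"z": 0,"rx": 0,"ry": 0,"rz": 0,"claw": 0}]}}

```text
clock: 31.6
eef_pos: [0.4493, 0.2555, 0.0677]
ee_rot: [0.653, 0.757, -0.0, -0.001]
force: [-3.5, -2.8, 13.5]
grip_width: 0.0003
gripper_force: 6.9
```

```bash
python3 -c "
from h import *
go(.4499,.257,8.42)"
```

```text
t 31.6 tcp [0.4493 0.2555 0.0677] F [-3.5423 -2.7657 13.5314] T [-0.5851  0.8434 -0.0092] w 0.00033096112025416975 6.923564397438895
units xyz [0.0458 0.0278 0.    ]
tool y yaw 8.412830105759882 tilt [-0.0011  0.0006]
turn units [-0.013  -0.0093 -0.0016]
```

>>> {"api": "carry_out", "payload": {"moves": [{"x": 0,"y": 0,"z": 0.02,"rx": 0,"ry": 0,"rz": 0,"claw": 0},{"x": 0,"y": 0,"z": 0.02,"rx": 0,"ry": 0,"rz": 0,"claw": 0},{"x": 0,"y": 0,"z": 0.01,"rx": 0,"ry": 0,"rz": 0,"claw": 0},{"x": 0,"y": 0,"z": 0,"rx": 0,"ry": 0,"rz": 0,"claw": 0},{"x": 0,"y": 0,"z": 0,"rx": 0,"ry": 0,"rz": 0,"claw": 0},{"x": 0,"y": 0,"z": 0,"rx": 0,"ry": 0,"rz": 0,"claw": 0},{"x": 0,"y": 0,"z": 0,"rx": 0,"ry": 0,"rz": 0,"claw": 0},{"x": 0,"y": 0,"z": 0,"rx": 0,"ry": 0,"rz": 0,"claw": 0},{"x": 0,"y": 0,"z": 0,"rx": 0,"ry": 0,"rz": 0,"claw": 0},{"x": 0,"y": 0,"z": 0,"rx": 0,"ry": 0,"rz": 0,"claw": 0}]}}

```text
clock: 32.85
eef_pos: [0.4493, 0.2555, 0.0676]
ee_rot: [0.653, 0.757, -0.0, -0.001]
force: [-7.8, -4.2, 27.3]
grip_width: 0.0002
gripper_force: 13.3
```

```bash
python3 -c "
from h import *
go(.5255,.268,8.42)"
```

```text
t 32.85 tcp [0.4493 0.2555 0.0676] F [-7.8283 -4.1854 27.3201] T [-0.9495  1.7318  0.0013] w 0.00017098260479247443 13.267490500784334
units xyz [ 0.0403  2.5723 -0.0049]
tool y yaw 8.39692585121826 tilt [-0.0022  0.0015]
turn units [-0.024  -0.0229 -0.0051]
```

>>> {"api": "carry_out", "payload": {"moves": [{"x": 0,"y": 0,"z": -0.2,"rx": 0,"ry": 0,"rz": 0,"claw": 0},{"x": 0,"y": 0,"z": -0.3,"rx": 0,"ry": 0,"rz": 0,"claw": 0},{"x": 0.04,"y": 0.6,"z": 0,"rx": 0,"ry": 0,"rz": 0,"claw": 0},{"x": 0,"y": 0.9,"z": 0,"rx": 0,"ry": 0,"rz": 0,"claw": 0},{"x": 0,"y": 0.7,"z": 0,"rx": 0,"ry": 0,"rz": 0,"claw": 0},{"x": 0,"y": 0.35,"z": 0,"rx": 0,"ry": 0,"rz": 0,"claw": 0},{"x": 0,"y": 0,"z": 0.1,"rx": 0,"ry": 0,"rz": 0,"claw": 0},{"x": 0,"y": 0,"z": 0.05,"rx": 0,"ry": 0,"rz": 0,"claw": 0},{"x": 0,"y": 0,"z": 0.05,"rx": 0,"ry": 0,"rz": 0,"claw": 0},{"x": 0,"y": 0,"z": 0,"rx": 0,"ry": 0,"rz": 0,"claw": 0}]}}

```text
clock: 34.1
eef_pos: [0.524, 0.2686, 0.0737]
ee_rot: [0.653, 0.757, -0.0, -0.0]
force: [-0.6, -0.4, 0.1]
grip_width: -0.0002
gripper_force: 0.0
```

>>> {"api": "carry_out", "payload": {"moves": [{"x": 0,"y": 0,"z": 0.05,"rx": 0,"ry": 0,"rz": 0,"claw": 0},{"x": 0,"y": 0,"z": 0.04,"rx": 0,"ry": 0,"rz": 0,"claw": 0},{"x": 0,"y": 0,"z": 0.04,"rx": 0,"ry": 0,"rz": 0,"claw": 0},{"x": 0,"y": 0,"z": 0.04,"rx": 0,"ry": 0,"rz": 0,"claw": 0},{"x": 0,"y": 0,"z": 0.03,"rx": 0,"ry": 0,"rz": 0,"claw": 0},{"x": 0,"y": 0,"z": 0.03,"rx": 0,"ry": 0,"rz": 0,"claw": 0},{"x": 0,"y": 0,"z": 0.03,"rx": 0,"ry": 0,"rz": 0,"claw": 0},{"x": 0,"y": 0,"z": 0.03,"rx": 0,"ry": 0,"rz": 0,"claw": 0},{"x": 0,"y": 0,"z": 0,"rx": 0,"ry": 0,"rz": 0,"claw": 0},{"x": 0,"y": 0,"z": 0,"rx": 0,"ry": 0,"rz": 0,"claw": 0}]}}

```text
clock: 35.35
eef_pos: [0.5248, 0.2687, 0.0676]
ee_rot: [0.653, 0.757, 0.0, -0.001]
force: [-5.9, -1.8, 17.7]
grip_width: -0.0003
gripper_force: 8.5
```

```bash
python3 -c "
from h import *
go(.5474,.115,8.42)"
```

```text
t 35.35 tcp [0.5248 0.2687 0.0676] F [-5.8584 -1.7937 17.6674] T [-0.4758  1.267   0.0081] w -0.00025893064807926044 8.53795921197161
units xyz [-5.1774 -0.0063 -0.0095]
tool y yaw 8.44370819327459 tilt [-0.001   0.0017]
turn units [-0.0086 -0.023   0.0052]
```

C moved from .0689 to .0676. I'll press it a little more, then go on to D.

>>> {"api": "carry_out", "payload": {"moves": [{"x": 0,"y": 0,"z": 0.02,"rx": 0,"ry": 0,"rz": 0,"claw": 0},{"x": 0,"y": 0,"z": 0.02,"rx": 0,"ry": 0,"rz": 0,"claw": 0},{"x": 0,"y": 0,"z": 0.02,"rx": 0,"ry": 0,"rz": 0,"claw": 0},{"x": 0,"y": 0,"z": 0,"rx": 0,"ry": 0,"rz": 0,"claw": 0},{"x": 0,"y": 0,"z": 0,"rx": 0,"ry": 0,"rz": 0,"claw": 0},{"x": 0,"y": 0,"z": 0,"rx": 0,"ry": 0,"rz": 0,"claw": 0},{"x": 0,"y": 0,"z": 0,"rx": 0,"ry": 0,"rz": 0,"claw": 0},{"x": 0,"y": 0,"z": 0,"rx": 0,"ry": 0,"rz": 0,"claw": 0},{"x": 0,"y": 0,"z": 0,"rx": 0,"ry": 0,"rz": 0,"claw": 0},{"x": 0,"y": 0,"z": 0,"rx": 0,"ry": 0,"rz": 0,"claw": 0}]}}

```text
clock: 36.6
eef_pos: [0.5248, 0.2687, 0.0675]
ee_rot: [0.653, 0.757, 0.0, -0.002]
force: [-9.9, -3.4, 28.0]
grip_width: -0.0001
gripper_force: 14.3
```

>>> {"api": "carry_out", "payload": {"moves": [{"x": 0,"y": 0,"z": -0.2,"rx": 0,"ry": 0,"rz": 0,"claw": 0},{"x": 0,"y": 0,"z": -0.3,"rx": 0,"ry": 0,"rz": 0,"claw": 0},{"x": -0.7,"y": 0,"z": 0,"rx": 0,"ry": 0,"rz": 0,"claw": 0},{"x": -1,"y": 0,"z": 0,"rx": 0,"ry": 0,"rz": 0,"claw": 0},{"x": -1,"y": 0,"z": 0,"rx": 0,"ry": 0,"rz": 0,"claw": 0},{"x": -1,"y": 0,"z": 0,"rx": 0,"ry": 0,"rz": 0,"claw": 0},{"x": -0.9,"y": 0,"z": 0,"rx": 0,"ry": 0,"rz": 0,"claw": 0},{"x": -0.57,"y": 0,"z": 0,"rx": 0,"ry": 0,"rz": 0,"claw": 0},{"x": 0,"y": 0,"z": 0.1,"rx": 0,"ry": 0,"rz": 0,"claw": 0},{"x": 0,"y": 0,"z": 0.1,"rx": 0,"ry": 0,"rz": 0,"claw": 0}]}}

```text
clock: 37.85
eef_pos: [0.5471, 0.1163, 0.0718]
ee_rot: [0.653, 0.758, 0.0, -0.0]
force: [0.4, 0.9, 0.3]
grip_width: -0.0002
gripper_force: 0.0
```

>>> {"api": "carry_out", "payload": {"moves": [{"x": 0,"y": 0,"z": 0.05,"rx": 0,"ry": 0,"rz": 0,"claw": 0},{"x": 0,"y": 0,"z": 0.04,"rx": 0,"ry": 0,"rz": 0,"claw": 0},{"x": 0,"y": 0,"z": 0.04,"rx": 0,"ry": 0,"rz": 0,"claw": 0},{"x": 0,"y": 0,"z": 0.04,"rx": 0,"ry": 0,"rz": 0,"claw": 0},{"x": 0,"y": 0,"z": 0.04,"rx": 0,"ry": 0,"rz": 0,"claw": 0},{"x": 0,"y": 0,"z": 0.03,"rx": 0,"ry": 0,"rz": 0,"claw": 0},{"x": 0,"y": 0,"z": 0.03,"rx": 0,"ry": 0,"rz": 0,"claw": 0},{"x": 0,"y": 0,"z": 0,"rx": 0,"ry": 0,"rz": 0,"claw": 0},{"x": 0,"y": 0,"z": 0,"rx": 0,"ry": 0,"rz": 0,"claw": 0},{"x": 0,"y": 0,"z": 0,"rx": 0,"ry": 0,"rz": 0,"claw": 0}]}}

```text
clock: 39.1
eef_pos: [0.5475, 0.1158, 0.0675]
ee_rot: [0.653, 0.757, 0.001, -0.002]
force: [-9.1, 0.4, 25.9]
grip_width: -0.0003
gripper_force: 12.7
```

```bash
python3 -c "
from h import *
go(.4719,.1038,8.42)"
```

```text
t 39.1 tcp [0.5475 0.1158 0.0675] F [-9.0664  0.4273 25.8902] T [0.0587 2.026  0.0636] w -0.00027595344515717724 12.654430449474603
units xyz [-0.026  -2.5523  0.0017]
tool y yaw 8.463729828770978 tilt [-0.0012  0.0034]
turn units [-0.0086 -0.0441  0.0095]
```

>>> {"api": "carry_out", "payload": {"moves": [{"x": 0,"y": 0,"z": -0.2,"rx": 0,"ry": 0,"rz": 0,"claw": 0},{"x": 0,"y": 0,"z": -0.3,"rx": 0,"ry": 0,"rz": 0,"claw": 0},{"x": -0.02,"y": -0.6,"z": 0,"rx": 0,"ry": 0,"rz": 0,"claw": 0},{"x": 0,"y": -0.9,"z": 0,"rx": 0,"ry": 0,"rz": 0,"claw": 0},{"x": 0,"y": -0.7,"z": 0,"rx": 0,"ry": 0,"rz": 0,"claw": 0},{"x": 0,"y": -0.35,"z": 0,"rx": 0,"ry": 0,"rz": 0,"claw": 0},{"x": 0,"y": 0,"z": 0.1,"rx": 0,"ry": 0,"rz": 0,"claw": 0},{"x": 0,"y": 0,"z": 0.05,"rx": 0,"ry": 0,"rz": 0,"claw": 0},{"x": 0,"y": 0,"z": 0.05,"rx": 0,"ry": 0,"rz": 0,"claw": 0},{"x": 0,"y": 0,"z": 0,"rx": 0,"ry": 0,"rz": 0,"claw": 0}]}}

```text
clock: 40.35
eef_pos: [0.4722, 0.1032, 0.073]
ee_rot: [0.653, 0.757, -0.0, 0.0]
force: [0.5, 0.5, -0.3]
grip_width: 0.0001
gripper_force: 0.0
```

>>> {"api": "carry_out", "payload": {"moves": [{"x": 0,"y": 0,"z": 0.04,"rx": 0,"ry": 0,"rz": 0,"claw": 0},{"x": 0,"y": 0,"z": 0.04,"rx": 0,"ry": 0,"rz": 0,"claw": 0},{"x": 0,"y": 0,"z": 0.04,"rx": 0,"ry": 0,"rz": 0,"claw": 0},{"x": 0,"y": 0,"z": 0.04,"rx": 0,"ry": 0,"rz": 0,"claw": 0},{"x": 0,"y": 0,"z": 0.03,"rx": 0,"ry": 0,"rz": 0,"claw": 0},{"x": 0,"y": 0,"z": 0.03,"rx": 0,"ry": 0,"rz": 0,"claw": 0},{"x": 0,"y": 0,"z": 0.02,"rx": 0,"ry": 0,"rz": 0,"claw": 0},{"x": 0,"y": 0,"z": 0,"rx": 0,"ry": 0,"rz": 0,"claw": 0},{"x": 0,"y": 0,"z": 0,"rx": 0,"ry": 0,"rz": 0,"claw": 0},{"x": 0,"y": 0,"z": 0,"rx": 0,"ry": 0,"rz": 0,"claw": 0}]}}

```text
clock: 41.6
eef_pos: [0.4719, 0.1033, 0.0675]
ee_rot: [0.653, 0.757, 0.0, -0.001]
force: [-5.0, -0.4, 16.5]
grip_width: 0.0003
gripper_force: 8.1
```

```bash
python3 -c "
from h import *
go(.4495,.256,8.42)"
```

```text
t 41.6 tcp [0.4719 0.1033 0.0675] F [-5.0382 -0.4379 16.5241] T [-0.2504  1.1399  0.0377] w 0.00026771110142137755 8.141773481620476
units xyz [5.1436 0.0084 0.0087]
tool y yaw 8.443524606297188 tilt [-0.001   0.0016]
turn units [-0.0099 -0.0212  0.0051]
```

>>> {"api": "carry_out", "payload": {"moves": [{"x": 0,"y": 0,"z": 0.02,"rx": 0,"ry": 0,"rz": 0,"claw": 0},{"x": 0,"y": 0,"z": 0.02,"rx": 0,"ry": 0,"rz": 0,"claw": 0},{"x": 0,"y": 0,"z": 0,"rx": 0,"ry": 0,"rz": 0,"claw": 0},{"x": 0,"y": 0,"z": 0,"rx": 0,"ry": 0,"rz": 0,"claw": 0},{"x": 0,"y": 0,"z": 0,"rx": 0,"ry": 0,"rz": 0,"claw": 0},{"x": 0,"y": 0,"z": 0,"rx": 0,"ry": 0,"rz": 0,"claw": 0},{"x": 0,"y": 0,"z": 0,"rx": 0,"ry": 0,"rz": 0,"claw": 0},{"x": 0,"y": 0,"z": 0,"rx": 0,"ry": 0,"rz": 0,"claw": 0},{"x": 0,"y": 0,"z": 0,"rx": 0,"ry": 0,"rz": 0,"claw": 0},{"x": 0,"y": 0,"z": 0,"rx": 0,"ry": 0,"rz": 0,"claw": 0}]}}

```text
clock: 42.85
eef_pos: [0.472, 0.1034, 0.0674]
ee_rot: [0.653, 0.757, 0.0, -0.002]
force: [-8.3, -1.9, 28.4]
grip_width: 0.0004
gripper_force: 14.1
```

>>> {"api": "carry_out", "payload": {"moves": [{"x": 0,"y": 0,"z": -0.2,"rx": 0,"ry": 0,"rz": 0,"claw": 0},{"x": 0,"y": 0,"z": -0.3,"rx": 0,"ry": 0,"rz": 0,"claw": 0},{"x": 0.7,"y": 0,"z": 0,"rx": 0,"ry": 0,"rz": 0,"claw": 0},{"x": 1,"y": 0,"z": 0,"rx": 0,"ry": 0,"rz": 0,"claw": 0},{"x": 1,"y": 0,"z": 0,"rx": 0,"ry": 0,"rz": 0,"claw": 0},{"x": 1,"y": 0,"z": 0,"rx": 0,"ry": 0,"rz": 0,"claw": 0},{"x": 0.9,"y": 0,"z": 0,"rx": 0,"ry": 0,"rz": 0,"claw": 0},{"x": 0.54,"y": 0,"z": 0,"rx": 0,"ry": 0,"rz": 0,"claw": 0},{"x": 0,"y": 0,"z": 0.1,"rx": 0,"ry": 0,"rz": 0,"claw": 0},{"x": 0,"y": 0,"z": 0.05,"rx": 0,"ry": 0,"rz": 0,"claw": 0}]}}

```text
clock: 44.1
eef_pos: [0.4492, 0.2544, 0.075]
ee_rot: [0.654, 0.757, -0.0, 0.0]
force: [-0.3, -1.5, -0.5]
grip_width: 0.0002
gripper_force: 0.0
```

>>> {"api": "carry_out", "payload": {"moves": [{"x": 0,"y": 0,"z": 0.05,"rx": 0,"ry": 0,"rz": 0,"claw": 0},{"x": 0,"y": 0,"z": 0.05,"rx": 0,"ry": 0,"rz": 0,"claw": 0},{"x": 0,"y": 0,"z": 0.05,"rx": 0,"ry": 0,"rz": 0,"claw": 0},{"x": 0,"y": 0,"z": 0.05,"rx": 0,"ry": 0,"rz": 0,"claw": 0},{"x": 0,"y": 0,"z": 0.04,"rx": 0,"ry": 0,"rz": 0,"claw": 0},{"x": 0,"y": 0,"z": 0.04,"rx": 0,"ry": 0,"rz": 0,"claw": 0},{"x": 0,"y": 0,"z": 0.04,"rx": 0,"ry": 0,"rz": 0,"claw": 0},{"x": 0,"y": 0,"z": 0,"rx": 0,"ry": 0,"rz": 0,"claw": 0},{"x": 0,"y": 0,"z": 0,"rx": 0,"ry": 0,"rz": 0,"claw": 0},{"x": 0,"y": 0,"z": 0,"rx": 0,"ry": 0,"rz": 0,"claw": 0}]}}

```text
clock: 45.35
eef_pos: [0.4492, 0.2559, 0.0675]
ee_rot: [0.653, 0.757, 0.0, -0.001]
force: [-5.4, -2.5, 16.7]
grip_width: -0.0001
gripper_force: 8.3
```

All four corners now stop solidly at .0675. I'll retreat upward and check.

>>> {"api": "carry_out", "payload": {"moves": [{"x": 0,"y": 0,"z": -0.2,"rx": 0,"ry": 0,"rz": 0,"claw": 0},{"x": 0,"y": 0,"z": -0.5,"rx": 0,"ry": 0,"rz": 0,"claw": 0},{"x": 0,"y": 0,"z": -1,"rx": 0,"ry": 0,"rz": 0,"claw": 0},{"x": 0,"y": 0,"z": -1,"rx": 0,"ry": 0,"rz": 0,"claw": 0},{"x": 0,"y": 0,"z": -1,"rx": 0,"ry": 0,"rz": 0,"claw": 0},{"x": 0,"y": 0,"z": -1,"rx": 0,"ry": 0,"rz": 0,"claw": 0},{"x": 0,"y": 0,"z": -0.5,"rx": 0,"ry": 0,"rz": 0,"claw": 0},{"x": 0,"y": 0,"z": 0,"rx": 0,"ry": 0,"rz": 0,"claw": 0},{"x": 0,"y": 0,"z": 0,"rx": 0,"ry": 0,"rz": 0,"claw": 0},{"x": 0,"y": 0,"z": 0,"rx": 0,"ry": 0,"rz": 0,"claw": 0}]}}

```text
clock: 46.6
eef_pos: [0.4485, 0.2554, 0.2206]
ee_rot: [0.653, 0.757, -0.001, -0.0]
force: [0.3, -0.1, 0.7]
grip_width: -0.0001
gripper_force: 0.0
```

Run:
```python
from h import *
a=ctrl.grab_frame("scene")[:,:,::-1];b=ctrl.grab_frame("side")[:,:,::-1]
r=lambda i:cv2.resize(i,(400,400),interpolation=2)
cv2.imwrite("pics/fin.png",np.hstack([r(a[195:295,378:478]),r(b[175:275,208:308])]))
```

```text
(no output)
```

View pics/fin.png

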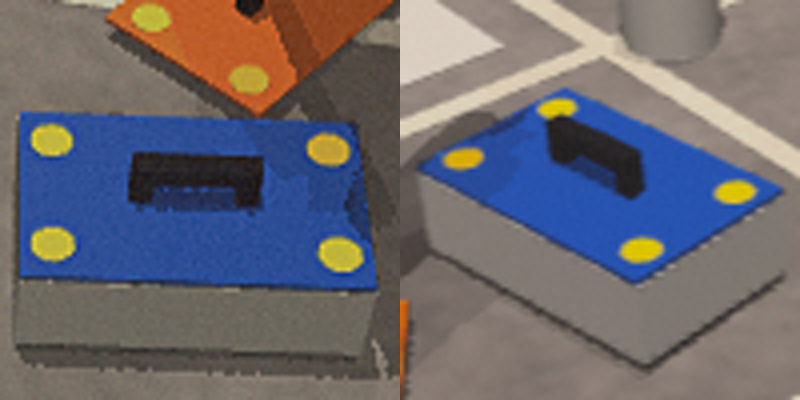

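The plate lies flush on the rim all round: its spots dropped about 8 panel pixels and no gap is left. The gripper is clear, so I'm handing in.

```bash
python3 -c "
from rig import ctrl
print(ctrl.sign_off())"
```

```text
the job is handed in; nothing more can be done
None
```

The blue lid is on the white case with its plug in the mouth: all four corners stopped solidly at the same height, no gap shows at the rim, the highest force I read was 33 N, and the gripper is clear; I handed it in at about 47 s and no verdict came back.

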